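# Return the checkweigher's look-alike test bottles to their nests by weight

## Task

The three capped bottles look alike, but one is empty, one is filled and one is a solid dummy: lift each one briefly to feel its weight, then put the empty one in the nest with one stud, the filled one in the nest with two studs and the solid one in the nest with three studs. Press each gently down past the nest's spring catch until it stands upright, fully home on the floor of the bore, and let go. Do not knock any bottle over, do not force it, and leave the carton, the film roll and the jar where they are.

Things in the scene. Friction and masses are not known exactly. Their poses are not given: they have to be found in the camera images.
- bottle_a: One of three look-alike capped bottles: empty about 120 g, filled 320 g, solid 680 g (each within 10 %); which is which cannot be seen. Dark amber body 48 mm across, foot chamfered 8 mm up, shoulder at 58 to 78 mm height, black round cap 32 mm across at 78 to 112 mm height (the top), to be gripped from above. Stands loose on the table. Origin: centre of the underside, z up.
- bottle_b: One of three look-alike capped bottles: empty about 120 g, filled 320 g, solid 680 g (each within 10 %); which is which cannot be seen. Dark amber body 48 mm across, foot chamfered 8 mm up, shoulder at 58 to 78 mm height, black round cap 32 mm across at 78 to 112 mm height (the top), to be gripped from above. Stands loose on the table. Origin: centre of the underside, z up.
- bottle_c: One of three look-alike capped bottles: empty about 120 g, filled 320 g, solid 680 g (each within 10 %); which is which cannot be seen. Dark amber body 48 mm across, foot chamfered 8 mm up, shoulder at 58 to 78 mm height, black round cap 32 mm across at 78 to 112 mm height (the top), to be gripped from above. Stands loose on the table. Origin: centre of the underside, z up.
- nest1: Fixed station with ONE dark steel stud (empty bottle), 11 mm across, in a row on its top along its -x edge: a white plastic block 90 x 90 mm, from 10 to 50 mm above the table, on a 100 mm square dark base plate. Upright round bore in the middle, 50.5 mm wide, 30 mm deep, 3 mm chamfer at the mouth. A spring catch sits in its +x wall (knob outside). Origin: centre of the underside, z up.
- cell1 (a joint): Sinking of the block of nest1 on its load cell, in m: 0 empty, 0.025 mm per newton of load. Far below the noise of the reading, so of no use for weighing.
- nest1_floor (a point): Centre of the rigid floor of the bore of nest1, 20 mm above the table: a bottle fully home has its origin here. The catch, a round nose 16 mm above this floor, juts 4.5 mm into the bore and holds a released bottle up some 5 to 12 mm above the floor; pushing past it takes roughly 8 to 15 N beyond the bottle's weight, then the bottle slides on with light friction to the floor.
- nest2: Fixed station with TWO dark steel studs (filled bottle), 11 mm across, in a row on its top along its -x edge: a white plastic block 90 x 90 mm, from 10 to 50 mm above the table, on a 100 mm square dark base plate. Upright round bore in the middle, 50.5 mm wide, 30 mm deep, 3 mm chamfer at the mouth. A spring catch sits in its +x wall (knob outside). Origin: centre of the underside, z up.
- cell2 (a joint): Sinking of the block of nest2 on its load cell, in m: 0 empty, 0.025 mm per newton of load. Far below the noise of the reading, so of no use for weighing.
- nest2_floor (a point): Centre of the rigid floor of the bore of nest2, 20 mm above the table: a bottle fully home has its origin here. The catch, a round nose 16 mm above this floor, juts 4.5 mm into the bore and holds a released bottle up some 5 to 12 mm above the floor; pushing past it takes roughly 8 to 15 N beyond the bottle's weight, then the bottle slides on with light friction to the floor.
- nest3: Fixed station with THREE dark steel studs (solid bottle), 11 mm across, in a row on its top along its -x edge: a white plastic block 90 x 90 mm, from 10 to 50 mm above the table, on a 100 mm square dark base plate. Upright round bore in the middle, 50.5 mm wide, 30 mm deep, 3 mm chamfer at the mouth. A spring catch sits in its +x wall (knob outside). Origin: centre of the underside, z up.
- cell3 (a joint): Sinking of the block of nest3 on its load cell, in m: 0 empty, 0.025 mm per newton of load. Far below the noise of the reading, so of no use for weighing.
- nest3_floor (a point): Centre of the rigid floor of the bore of nest3, 20 mm above the table: a bottle fully home has its origin here. The catch, a round nose 16 mm above this floor, juts 4.5 mm into the bore and holds a released bottle up some 5 to 12 mm above the floor; pushing past it takes roughly 8 to 15 N beyond the bottle's weight, then the bottle slides on with light friction to the floor.
- carton: Bystander: blue carton 120 x 230 x 70 mm high, loose. Origin: centre of the underside.
- film_roll: Bystander: clear film roll, a ring 90 mm in outer diameter, 60 mm high, standing on end, loose. Origin: centre of the underside.
- jar: Bystander: wide amber jar with black lid, 70 mm in diameter, 74 mm high, loose. Origin: centre of the underside.
There are look-alikes about, which are no part of the job. Leave any green, turquoise or white look-alike of the bottle_b alone.

How it is judged:
By the outcome, as a careful person would: the job done as asked, in the order asked, and still so for the second after the job is handed in, with the robot touching nothing.
It also fails if it takes over 72 s, if anything falls off the work surface, if the arm or the gripper's body presses on something with over 40 N, if the wrist force passes 120 N, or if a joint passes its speed limit or range.

## Robot

A 6-joint arm with a two-finger parallel gripper is mounted at the origin on the work surface. World frame = base frame: x ahead of the robot, y to its left, z up, the work surface at z = 0. Lengths are in m, angles in rad, forces in N, time in s.
With the tool pointing down it reaches from about 0.25 to 0.725 m from the base axis. Payload 9.7 kg.
Tool frame: the origin (TCP) lies midway between the tips of the shut fingers; the grasp point (between the pads) lies 19 mm behind it; z points along the fingers, y is the line along which they close (so a half turn about z gives the same grasp; the last joint's range is limited). The gripper opens to 85 mm and grips with 20 to 120 N. Pads are 22 mm wide; open, the fingers measure 114 mm over their backs; the gripper's body (76 mm by 85 mm) begins 54 mm behind the grasp point. The pads swing forward as they close: fully open they stand 13 mm farther back than shut.
Start: joints at [-1.218, 0.087, 0.176, 1.66, 0, 1.571], TCP at [0.19, -0.516, 0.231] pointing down, gripper open.
Joint ranges: [-3.13, 3.13], [-0.85, 1.81], [-1.15, 1.24], [-2.2, 2.28], [-1.44, 1.52], [-3.14, 3.14]. Speed limits (rad/s): [2.22, 2.22, 2.57, 3.14, 3.14, 3.14].

## Interface

Orientations are given as a unit quaternion [x, y, z, w].
In Python, from rig import * gives the robot as it stands.
- The arm moves only by the shell command python3 -m inch 'ROWS'. ROWS is JSON, a list of rows, each a list of 3 entries, a list of its own where there are three numbers: the turn, a rotation vector about the tool's x, y, z in units of 8 degrees (1.0 is 8 degrees), then the shift along the tool's x, y, z in m, then the opening, from 0 (shut) to 1 (fully open). In form: [[[ax, ay, az], [tx, ty, tz], gripper], ...]. A call has 1 to 20 rows; each row is the pose to reach, as a shift and turn from the pose commanded when the call began, along the tool's axes at that moment; what a row does not reach only later rows make up. A row lasts 1/10 s, in which the tool goes at most 50 mm and 8.59 degrees, less where a joint would pass 70% of its speed; a pose out of reach is approached as far as the arm can. A call with a gripper value outside its range is refused whole. The fingers move at their own pace and stop on an object; the grip force is fixed at half the most. Time passes only in rows, so rows that repeat a pose let the fingers close. It gives the time, the measured TCP pose, the force, the opening and the grip force at its end, in the units of the state.
- observe(): the state, without advancing time (a new reading comes with each control period).
- get_image(name): name is "side" or "top"; returns a dict with "color" (400x640x3 uint8, red, green, blue), "fx", "fy", "cx", "cy" (pixels), "rvec" (rotation vector, rad) and "tvec" (3), from world to camera coordinates, as OpenCV has them. Camera axes: x right, y down, z forward; pixel columns grow to the right and rows downward; lengths in m; the calibration is good to about 2 mm. A picture is of the moment at which its call begins. There is no depth.
- hand_in(): hands the job in; it is judged then, once.
The state is a dict: "t": time; "q": joint angles; "qd": joint speeds; "joint_efforts": joint torques, N m; "tool_pos": TCP position; "tcp_rot": TCP orientation; "contact_force": force on the tool from outside, world axes, zero at the start; "torque": the same for the moment, N m; "gripper_width": opening from 0.0 (shut) to 1.0 (fully open); "gripper_force": force on a finger pad.
Only numpy, scipy, OpenCV 4.12 (cv2) and the standard library are available. Lean on these libraries where they do the work, as an engineer would, in place of code of your own. Each camera call takes 0.05 s, during which the arm holds its last target. There are 200 camera calls.

## Working session

There is one attempt and no reset: what is moved stays moved. The work goes in short steps, Python scripts to look and compute and a shell command to move; the robot and the scene stay as the last step left them, time stands still between calls to the robot, and variables do not carry over. Pictures are saved under pics/ and viewed, at most 10 in all, crops included, and the job is handed in when it is done.

```bash
ls; mkdir -p pics; python3 - <<'E'
from rig import *
import cv2,pickle
for n in("top","side"):
    d=get_image(n); cv2.imwrite(f"pics/{n}0.png",d["color"][...,::-1]); pickle.dump(d,open(n+".pkl","wb"))
    print({k:v for k,v in d.items() if k!="color"})
print(observe())
E
```

```text
pics
{'fx': 441.4523600754907, 'fy': 441.4523600754907, 'cx': 309.57862451222866, 'cy': 201.0162720355068, 'rvec': array([ 2.11558094, -2.08645217,  0.24196267]), 'tvec': array([0.01230555, 0.56519404, 1.06445023])}
{'fx': 501.37996799738994, 'fy': 501.37996799738994, 'cx': 323.1935550844942, 'cy': 207.6885875584177, 'rvec': array([ 0.12198379, -2.91713674,  1.04518859]), 'tvec': array([0.54529834, 0.04784675, 1.36113908])}
{'t': 0.1, 'q': array([-1.21801114e+00,  8.74039641e-02,  1.75199037e-01,  1.65979929e+00,
        3.02375037e-05,  1.57079093e+00]), 'qd': array([-1.31123745e-03, -3.23607235e-03,  1.76310055e-03,  7.86914058e-05,
        5.94770874e-04,  1.27551135e-04]), 'joint_efforts': array([ 1.68217484e-03, -5.21562374e+01,  4.65652549e+01,  1.59665267e-02,
        4.76331763e-05, -8.06481751e-06]), 'tool_pos': array([ 0.18996744, -0.51592733,  0.23064722]), 'tcp_rot': array([ 9.84482471e-01,  1.75481906e-01, -9.10944110e-05, -5.97228811e-04]), 'contact_force': array([ 0.07871099,  1.26658385, -0.17473604]), 'torque': array([-0.00173428,  0.02893227, -0.02438506]), 'gripper_force': 0.0, 'gripper_width': 1.0044919875414493}
```

View pics/top0.png

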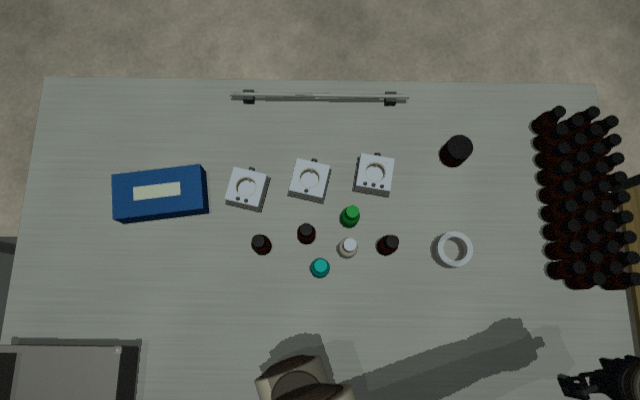

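View pics/side0.png

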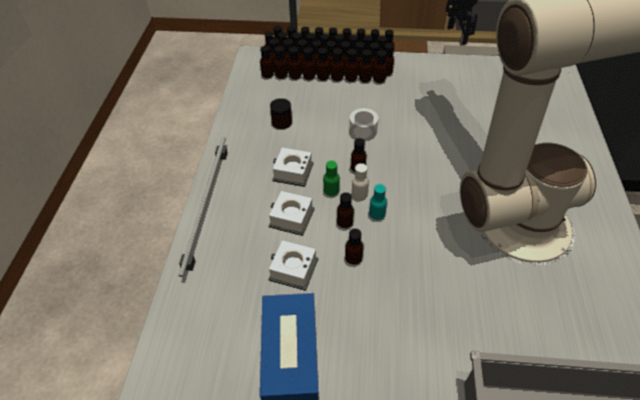

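The top view shows three dark bottles at about (261,244), (306,233) and (388,245). They fit the description: dark amber, black cap, 48 mm body. The green (350,216), white (347,247) and turquoise (320,268) ones are look-alikes, the jar is at (457,150), and the rack of bottles on the right is not part of the job. The nests are at (247,187), (310,179) and (375,172). I'll confirm in an enlarged crop.

```bash
cat > h.py <<'E'
import numpy as np,cv2,pickle
def cam(d):
    R=cv2.Rodrigues(d["rvec"])[0]; return R,-R.T@d["tvec"]
def ray(d,uv,z):
    R,c=cam(d); v=R.T@np.array([(uv[0]-d["cx"])/d["fx"],(uv[1]-d["cy"])/d["fy"],1])
    return c+v*(z-c[2])/v[2]
def proj(d,p):
    q=cam(d)[0]@np.array(p)+d["tvec"]; return np.array([d["fx"]*q[0]/q[2]+d["cx"],d["fy"]*q[1]/q[2]+d["cy"]])
def tri(obs):
    A=np.zeros((3,3));b=np.zeros(3)
    for d,uv in obs:
        c=cam(d)[1]; v=ray(d,uv,0)-c; v/=np.linalg.norm(v); M=np.eye(3)-np.outer(v,v); A+=M;b+=M@c
    return np.linalg.solve(A,b)
E
python3 - <<'E'
from h import *
t=pickle.load(open("top.pkl","rb"));s=pickle.load(open("side.pkl","rb"))
print(cam(t)[1],cam(s)[1])
a=cv2.resize(t["color"][145:285,215:415],None,fx=4,fy=4,interpolation=cv2.INTER_CUBIC)
cv2.imwrite("pics/ct.png",cv2.convertScaleAbs(a,alpha=1.6)[...,::-1])
b=cv2.resize(s["color"][130:295,255:405],None,fx=3.6,fy=3.6,interpolation=cv2.INTER_CUBIC)
cv2.imwrite("pics/cs.png",cv2.convertScaleAbs(b,alpha=1.6)[...,::-1])
E
```

```text
[0.30950697 0.01961965 1.16467614] [0.45817872 0.87148778 1.08762148]
```

View pics/ct.png

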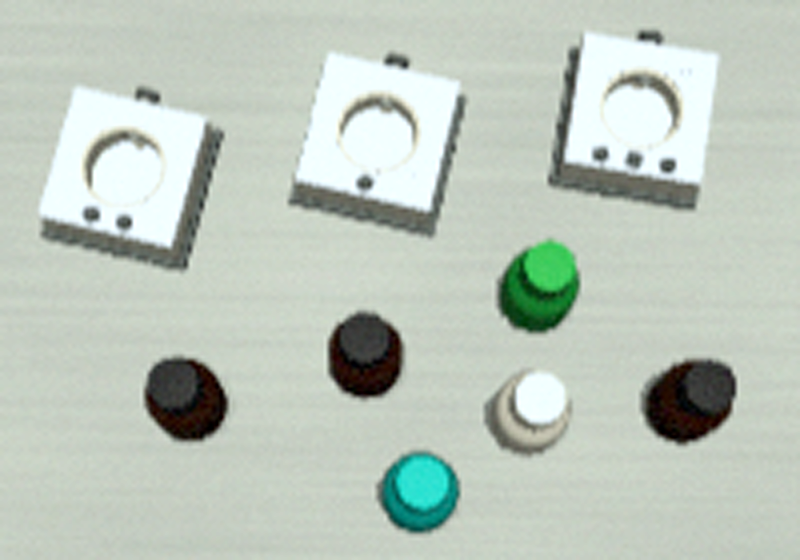

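View pics/cs.png

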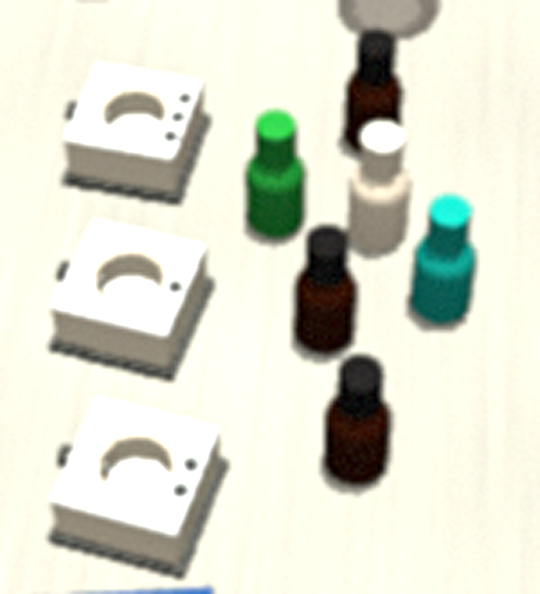

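The crops show the two-stud nest on the left (crop 125,168), the one-stud nest in the middle (378,133) and the three-stud nest on the right (642,108). The dark bottle caps are at crop (174,381), (365,340) and (708,387), and the coloured look-alikes stand between them. Next I'll measure.

```bash
cat > m.py <<'E'
from h import *
def caps(d,box):
    x0,y0,x1,y1=box; im=d["color"].astype(int); mx=im.max(2); mn=im.min(2)
    dark=((mx<75)&(np.arange(640)[None]>x0)&(np.arange(640)[None]<x1)&(np.arange(400)[:,None]>y0)&(np.arange(400)[:,None]<y1))
    n,l,st,c=cv2.connectedComponentsWithStats(dark.astype(np.uint8))
    out=[]
    for i in range(1,n):
        if st[i,4]<150: continue
        m=(l==i); sat=im[...,0]-im[...,2]
        cap=(m&(sat<12)).astype(np.uint8)
        n2,l2,s2,c2=cv2.connectedComponentsWithStats(cap,connectivity=4); 
        j=1+s2[1:,4].argmax(); out.append((c2[j],s2[j],st[i],c[i]))
    return out
def nests(d,box,thr):
    x0,y0,x1,y1=box; im=d["color"].min(2); m=np.zeros_like(im); m[y0:y1,x0:x1]=(im[y0:y1,x0:x1]>thr)*255
    out=[]
    for c in cv2.findContours(m,cv2.RETR_EXTERNAL,cv2.CHAIN_APPROX_NONE)[0]:
        if cv2.contourArea(c)<500: continue
        P=np.array([ray(d,p[0],.05)[:2] for p in c]).astype(np.float32)
        r=cv2.minAreaRect(P*1000); out.append(r)
    return out
E
python3 - <<'E'
from m import *
t=pickle.load(open("top.pkl","rb"));s=pickle.load(open("side.pkl","rb"))
for p in [(240,205),(310,160),(232,215)]: print(t["color"][p[1],p[0]])
print("px",t["color"][238,258],t["color"][250,262],t["color"][197,235],t["color"][220,280])
for n,d,b in(("t",t,(240,215,405,260)),("s",s,(330,135,375,270))):
    for c in caps(d,b): print(n,c[0].round(1),c[1],c[2],ray(d,c[0],.097).round(4))
for n,d,b in(("t",t,(215,145,410,215)),("s",s,(265,140,320,295))):
    for thr in(170,185): 
        for r in nests(d,b,thr): print(n,thr,np.round(r[0],1),np.round(r[1],1),round(r[2],1))
E
```

```text
[62 67 59]
[132 138 132]
[124 130 123]
px [33 34 30] [26  4  0] [138 149 153] [127 133 124]
t [305.6 229.9] [298 223  15  16 157] [297 223  19  22 318] [0.4849 0.029  0.097 ]
t [258.2 241.4] [251 235  15  14 161] [251 235  21  20 329] [0.455  0.1436 0.097 ]
t [390.9 241.8] [384 235  15  15 172] [376 235  23  21 371] [ 0.4585 -0.1789  0.097 ]
s [358.8 145.3] [354 138  11  16 151] [350 138  17  35 354] [ 0.4599 -0.1767  0.097 ]
s [345.4 200.5] [340 193  13  17 173] [337 193  17  36 498] [0.4858 0.0318 0.097 ]
s [354.5 237.3] [348 229  13  18 187] [345 229  18  36 530] [0.4568 0.1474 0.097 ]
s 170 [607.5 189. ] [90.5 90.2] 77.2
s 170 [634.1  22.3] [89.7 90.6] 77.2
s 185 [607.3 189.5] [88.6 88.4] 77.2
s 185 [633.3  23.2] [88.1 87.7] 77.4
```

```bash
python3 - <<'E'
from m import *
t=pickle.load(open("top.pkl","rb"));s=pickle.load(open("side.pkl","rb"))
for n,d,b,T in(("t",t,(215,145,410,215),(142,146,150,155,160,165)),("s",s,(265,140,320,295),(145,155,160,165,170))):
    for thr in T: 
        for r in nests(d,b,thr): print(n,thr,np.round(r[0],1),np.round(r[1],1),round(r[2],1))
tt=[(305.6,229.9),(258.2,241.4),(390.9,241.8)];ss=[(345.4,200.5),(354.5,237.3),(358.8,145.3)]
for a,b in zip(tt,ss): print(tri([(t,a),(s,b)]).round(4))
# bore rim: dark pixels inside side-view top
E
```

```text
t 142 [606.9 188.8] [88.8 87.2] 77.1
t 142 [633.2  22.4] [88.7 88.2] 77.4
t 142 [ 651.4 -151.6] [88.5 86.7] 81.3
t 146 [606.7 189.1] [87.9 86.1] 77.0
t 146 [633.   22.7] [88.1 86. ] 77.4
t 146 [ 651.2 -151.6] [88.3 85.7] 80.8
t 150 [606.1 188.3] [86.  85.2] 77.1
t 150 [632.4  22.5] [87.4 85. ] 77.4
t 150 [ 650.9 -151.6] [86.1 84.8] 80.7
s 145 [635.3  27.8] [158.5 529.5] 5.3
s 155 [608.  188.1] [93.6 93.3] 77.3
s 155 [634.7  21.6] [92.4 94.2] 77.2
s 155 [ 652.6 -151.7] [92.4 92.4] 81.1
s 160 [607.8 188.6] [92.2 91.7] 77.3
s 160 [634.5  22.1] [91.7 92.2] 77.1
s 160 [ 652.6 -151.6] [91.6 92.2] 80.9
s 165 [607.9 188.8] [90.7 90.9] 77.2
s 165 [634.   22.2] [89.9 90.6] 77.2
s 165 [ 652.4 -151.2] [90.9 90.3] 80.9
s 170 [607.5 189. ] [90.5 90.2] 77.2
s 170 [634.1  22.3] [89.7 90.6] 77.2
[0.4857 0.0289 0.0934]
[0.4562 0.1441 0.0922]
[ 0.4595 -0.1797  0.0941]
```

```bash
cat > plan.py <<'E'
from h import *
from rig import observe
from scipy.spatial.transform import Rotation as Ro
# python3 plan.py x y z yaw_deg
def go(x,y,z,yaw):
    o=observe(); R=Ro.from_quat(o["tcp_rot"]); p=np.array(o["tool_pos"])
    D=Ro.from_euler("z",yaw,degrees=True)*Ro.from_quat([1,0,0,0])
    print("t",round(o["t"],2),"q6",round(o["q"][5],2),"pos",p.round(4),"yaw",round(np.degrees(np.arctan2(*R.as_matrix()[[1,0],0])),2),"F",np.round(o["contact_force"],2),"w",round(o["gripper_width"],3),"gf",round(o["gripper_force"],1))
    print(" shift",R.inv().apply(np.array([x,y,z])-p).round(4)," turn",((R.inv()*D).as_rotvec(degrees=True)/8).round(3))
if __name__=="__main__":
    import sys; v=list(map(float,sys.argv[1:]))
    for i in range(0,len(v),4): go(*v[i:i+4])
E
python3 - <<'E'
from m import *
t=pickle.load(open("top.pkl","rb"))
B=dict(M=(.4857,.0292),L=(.4562,.1443),R=(.4595,-.1797))
O=dict(g=ray(t,(352,211.5),.112)[:2],w=ray(t,(350,244.5),.112)[:2],tq=ray(t,(320.5,266.5),.112)[:2])
print({k:v.round(3) for k,v in O.items()})
al={**B,**O}; 
for b in B:
    best=[]
    for yaw in range(-90,90,10):
        a=np.radians(yaw); X=np.array([np.cos(a),np.sin(a)]);Y=np.array([X[1],-X[0]])
        # finger boxes: |y| 20..57, |x|<=14
        m=9
        for o in al:
            if o==b: continue
            r=np.array(al[o])-B[b]; dx=max(abs(r@X)-14e-3,0); dy=max(abs(r@Y)-57e-3,0); m=min(m,np.hypot(dx,dy)-.024)
        best.append((round(m*1000),yaw))
    print(b,best)
E
python3 plan.py .4595 -.1797 .15 20.2 .4562 .1443 .15 20.2
```

```text
{'g': array([ 0.529, -0.084]), 'w': array([ 0.449, -0.078]), 'tq': array([ 0.395, -0.008])}
M [(17, -90), (15, -80), (17, -70), (16, -60), (15, -50), (19, -40), (26, -30), (33, -20), (31, -10), (31, 0), (35, 10), (37, 20), (36, 30), (39, 40), (42, 50), (39, 60), (30, 70), (22, 80)]
L [(77, -90), (80, -80), (80, -70), (76, -60), (69, -50), (59, -40), (51, -30), (43, -20), (38, -10), (36, 0), (37, 10), (37, 20), (36, 30), (39, 40), (44, 50), (52, 60), (61, 70), (70, 80)]
R [(59, -90), (50, -80), (43, -70), (38, -60), (36, -50), (37, -40), (29, -30), (23, -20), (20, -10), (21, 0), (21, 10), (20, 20), (22, 30), (27, 40), (35, 50), (45, 60), (54, 70), (60, 80)]
t 0.1 q6 1.57 pos [ 0.19   -0.5159  0.2306] yaw 20.21 F [ 0.08  1.27 -0.17] w 1.004 gf 0.0
 shift [ 0.3691 -0.2223  0.0809]  turn [-0.009 -0.     0.002]
t 0.1 q6 1.57 pos [ 0.19   -0.5159  0.2306] yaw 20.21 F [ 0.08  1.27 -0.17] w 1.004 gf 0.0
 shift [ 0.478  -0.5275  0.0813]  turn [-0.009 -0.     0.002]
```

```bash
python3 -m inch '[[[0,0,-1],[0.04,-0.024,0],0.65],[[0,0,-2],[0.08,-0.048,0],0.65],[[0,0,-3],[0.12,-0.072,0],0.65],[[0,0,-3.724],[0.16,-0.096,0],0.65],[[0,0,-3.724],[0.2,-0.12,0],0.65],[[0,0,-3.724],[0.24,-0.145,0.02],0.65],[[0,0,-3.724],[0.28,-0.169,0.04],0.65],[[0,0,-3.724],[0.32,-0.193,0.06],0.65],[[0,0,-3.724],[0.35,-0.211,0.07],0.65],[[0,0,-3.724],[0.365,-0.22,0.08],0.65],[[0,0,-3.724],[0.3691,-0.2223,0.085],0.65],[[0,0,-3.724],[0.3691,-0.2223,0.085],0.65]]'; python3 plan.py .4595 -.1797 .078 50
```

```text
t: 1.3
tool_pos: [0.4593, -0.1796, 0.1454]
tcp_rot: [0.906, 0.423, -0.001, -0.001]
contact_force: [-0.6, -0.4, -0.0]
gripper_width: 0.648
gripper_force: 0.0
t 1.3 q6 1.9 pos [ 0.4593 -0.1796  0.1454] yaw 50.07 F [-0.61 -0.36 -0.02] w 0.648 gf 0.0
 shift [0.0001 0.0004 0.0674]  turn [-0.012  0.005  0.009]
```

```bash
python3 -m inch '[[[0,0,0],[0,0,0.03],0.65],[[0,0,0],[0,0,0.055],0.65],[[0,0,0],[0,0,0.067],0.65],[[0,0,0],[0,0,0.067],0.65],[[0,0,0],[0,0,0.067],0.2],[[0,0,0],[0,0,0.067],0.2],[[0,0,0],[0,0,0.067],0.2],[[0,0,0],[0,0,0.067],0.2],[[0,0,0],[0,0,0.067],0.2],[[0,0,0],[0,0,0.067],0.2]]'
```

```text
t: 2.3
tool_pos: [0.4601, -0.1803, 0.081]
tcp_rot: [0.906, 0.423, 0.001, 0.001]
contact_force: [-2.7, 0.2, 7.1]
gripper_width: 0.359
gripper_force: 59.3
```

```bash
python3 -m inch '[[[0,0,0],[0,0,-0.01],0.2],[[0,0,0],[0,0,-0.025],0.2],[[0,0,0],[0,0,-0.03],0.2],[[0,0,0],[0,0,-0.03],0.2],[[0,0,0],[0,0,-0.03],0.2],[[0,0,0],[0,0,-0.03],0.2],[[0,0,0],[0,0,-0.03],0.2]]'; python3 -m inch '[[[0,0,0],[0,0,0],0.2]]';python3 plan.py .4595 -.1797 .078 50
```

```text
t: 3.0
tool_pos: [0.4594, -0.1799, 0.1088]
tcp_rot: [0.906, 0.423, -0.0, -0.0]
contact_force: [0.4, 0.0, -3.1]
gripper_width: 0.355
gripper_force: 60.0
t: 3.1
tool_pos: [0.4594, -0.1799, 0.1089]
tcp_rot: [0.906, 0.423, -0.0, -0.0]
contact_force: [0.4, -0.4, -3.2]
gripper_width: 0.357
gripper_force: 60.0
t 3.1 q6 1.9 pos [ 0.4594 -0.1799  0.1089] yaw 50.0 F [ 0.4  -0.43 -3.23] w 0.357 gf 60.0
 shift [ 0.0002 -0.0001  0.0309]  turn [-0.004  0.002  0.001]
```

Bottle R reads 3.2 N, so it is the filled one. I'll put it back and go to M.

```bash
python3 -m inch '[[[0,0,0],[0,0,0.015],0.2],[[0,0,0],[0,0,0.024],0.2],[[0,0,0],[0,0,0.0275],0.2],[[0,0,0],[0,0,0.0275],0.2],[[0,0,0],[0,0,0.0275],0.65],[[0,0,0],[0,0,0.0275],0.65],[[0,0,0],[0,0,0.0275],0.65],[[0,0,0],[0,0,0.01],0.65],[[0,0,0],[0,0,-0.02],0.65],[[0,0,0],[0,0,-0.045],0.65],[[0,0,0],[0.03,-0.02,-0.045],0.65],[[0,0,0],[0.07,-0.045,-0.045],0.65],[[0,0,0],[0.11,-0.07,-0.045],0.65],[[0,0,0],[0.145,-0.093,-0.045],0.65],[[0,0,0],[0.17,-0.11,-0.045],0.65],[[0,0,0],[0.1769,-0.114,-0.045],0.65],[[0,0,0],[0.1769,-0.114,-0.045],0.65]]'; python3 plan.py .4857 .0292 .083 50
```

```text
t: 4.8
tool_pos: [0.4861, 0.0296, 0.1543]
tcp_rot: [0.906, 0.424, 0.0, 0.0]
contact_force: [-0.0, -0.7, -0.7]
gripper_width: 0.649
gripper_force: 0.0
t 4.8 q6 2.33 pos [0.4861 0.0296 0.1543] yaw 50.13 F [-0.05 -0.73 -0.72] w 0.649 gf 0.0
 shift [-0.0006 -0.      0.0713]  turn [ 0.001 -0.     0.016]
```

```bash
python3 -m inch '[[[0,0,0],[0,0,0.035],0.65],[[0,0,0],[0,0,0.06],0.65],[[0,0,0],[0,0,0.07],0.65],[[0,0,0],[0,0,0.071],0.65],[[0,0,0],[0,0,0.071],0.2],[[0,0,0],[0,0,0.071],0.2],[[0,0,0],[0,0,0.071],0.2],[[0,0,0],[0,0,0.071],0.2],[[0,0,0],[0,0,0.071],0.2]]'; python3 -m inch '[[[0,0,0],[0,0,-0.01],0.2],[[0,0,0],[0,0,-0.025],0.2],[[0,0,0],[0,0,-0.03],0.2],[[0,0,0],[0,0,-0.03],0.2],[[0,0,0],[0,0,-0.03],0.2],[[0,0,0],[0,0,-0.03],0.2],[[0,0,0],[0,0,-0.03],0.2],[[0,0,0],[0,0,-0.03],0.2]]';python3 plan.py .4857 .0292 .083 50
```

```text
t: 5.7
tool_pos: [0.4868, 0.0288, 0.085]
tcp_rot: [0.906, 0.423, 0.001, 0.001]
contact_force: [-1.8, 0.2, 7.3]
gripper_width: 0.352
gripper_force: 59.7
t: 6.5
tool_pos: [0.4858, 0.0288, 0.1129]
tcp_rot: [0.906, 0.423, -0.0, -0.0]
contact_force: [0.5, 0.3, -6.7]
gripper_width: 0.355
gripper_force: 60.5
t 6.5 q6 2.33 pos [0.4858 0.0288 0.1129] yaw 50.0 F [ 0.49  0.26 -6.7 ] w 0.355 gf 60.5
 shift [ 0.0003 -0.0003  0.0299]  turn [-0.004  0.003  0.001]
```

M reads 6.7 N, so it is the solid one. I'll put it back and go to L.

```bash
python3 -m inch '[[[0,0,0],[0,0,0.015],0.2],[[0,0,0],[0,0,0.024],0.2],[[0,0,0],[0,0,0.0275],0.2],[[0,0,0],[0,0,0.0275],0.2],[[0,0,0],[0,0,0.0275],0.65],[[0,0,0],[0,0,0.0275],0.65],[[0,0,0],[0,0,0.0275],0.65],[[0,0,0],[0,0,0.01],0.65],[[0,0,0],[0,0,-0.02],0.65],[[0,0,0],[0,0,-0.04],0.65],[[0,0,0],[0.02,-0.028,-0.04],0.65],[[0,0,0],[0.045,-0.063,-0.04],0.65],[[0,0,0],[0.064,-0.09,-0.04],0.65],[[0,0,0],[0.0692,-0.0966,-0.04],0.65],[[0,0,0],[0.0692,-0.0966,-0.04],0.65]]'; python3 plan.py .4562 .1443 .083 50
```

```text
t: 8.0
tool_pos: [0.4564, 0.1448, 0.1535]
tcp_rot: [0.906, 0.424, 0.0, 0.0]
contact_force: [-0.3, -0.9, -0.5]
gripper_width: 0.656
gripper_force: 0.0
t 8.0 q6 2.57 pos [0.4564 0.1448 0.1535] yaw 50.13 F [-0.26 -0.93 -0.45] w 0.656 gf 0.0
 shift [-0.0005  0.0002  0.0705]  turn [ 0.003 -0.003  0.016]
```

```bash
python3 -m inch '[[[0,0,0],[0,0,0.035],0.65],[[0,0,0],[0,0,0.06],0.65],[[0,0,0],[0,0,0.07],0.65],[[0,0,0],[0,0,0.0705],0.65],[[0,0,0],[0,0,0.0705],0.2],[[0,0,0],[0,0,0.0705],0.2],[[0,0,0],[0,0,0.0705],0.2],[[0,0,0],[0,0,0.0705],0.2],[[0,0,0],[0,0,0.0705],0.2]]'; python3 -m inch '[[[0,0,0],[0,0,-0.01],0.2],[[0,0,0],[0,0,-0.025],0.2],[[0,0,0],[0,0,-0.03],0.2],[[0,0,0],[0,0,-0.03],0.2],[[0,0,0],[0,0,-0.03],0.2],[[0,0,0],[0,0,-0.03],0.2],[[0,0,0],[0,0,-0.03],0.2],[[0,0,0],[0,0,-0.03],0.2]]';python3 plan.py .6336 .0224 .178 50
```

```text
t: 8.9
tool_pos: [0.4573, 0.144, 0.0844]
tcp_rot: [0.906, 0.423, 0.001, 0.0]
contact_force: [-0.9, -0.7, 6.3]
gripper_width: 0.356
gripper_force: 59.5
t: 9.7
tool_pos: [0.4562, 0.1439, 0.1125]
tcp_rot: [0.906, 0.423, -0.0, -0.0]
contact_force: [0.4, -0.3, -1.2]
gripper_width: 0.354
gripper_force: 59.4
t 9.7 q6 2.57 pos [0.4562 0.1439 0.1125] yaw 50.0 F [ 0.36 -0.27 -1.23] w 0.354 gf 59.4
 shift [ 0.0209  0.2139 -0.0656]  turn [-0.002  0.004  0.001]
```

L reads 1.2 N, so it is the empty one. It goes to nest 1.

```bash
python3 -m inch '[[[0,0,0],[0.001,0.01,-0.03],0.2],[[0,0,0],[0.004,0.04,-0.05],0.2],[[0,0,0],[0.008,0.08,-0.0656],0.2],[[0,0,0],[0.012,0.12,-0.0656],0.2],[[0,0,0],[0.016,0.16,-0.0656],0.2],[[0,0,0],[0.019,0.19,-0.06],0.2],[[0,0,0],[0.0205,0.21,-0.05],0.2],[[0,0,0],[0.0209,0.2139,-0.04],0.2],[[0,0,0],[0.0209,0.2139,-0.035],0.2],[[0,0,0],[0.0209,0.2139,-0.035],0.2]]';python3 plan.py .6336 .0224 .120 50; python3 - <<'E'
from rig import *
import cv2
for n,(x0,y0,x1,y1) in(("top",(265,120,385,230)),("side",(245,130,365,260))):
    d=get_image(n); im=d["color"][y0:y1,x0:x1]
    cv2.imwrite(f"pics/{n}1.png",cv2.resize(im,None,fx=4,fy=4,interpolation=cv2.INTER_CUBIC)[...,::-1])
E
```

```text
t: 10.7
tool_pos: [0.6327, 0.023, 0.1468]
tcp_rot: [0.906, 0.423, -0.001, -0.0]
contact_force: [0.8, -0.7, -1.8]
gripper_width: 0.355
gripper_force: 59.9
t 10.7 q6 2.3 pos [0.6327 0.023  0.1468] yaw 50.03 F [ 0.79 -0.66 -1.75] w 0.355 gf 59.9
 shift [0.0002 0.0011 0.0268]  turn [-0.012  0.009  0.004]
```

View pics/side1.png

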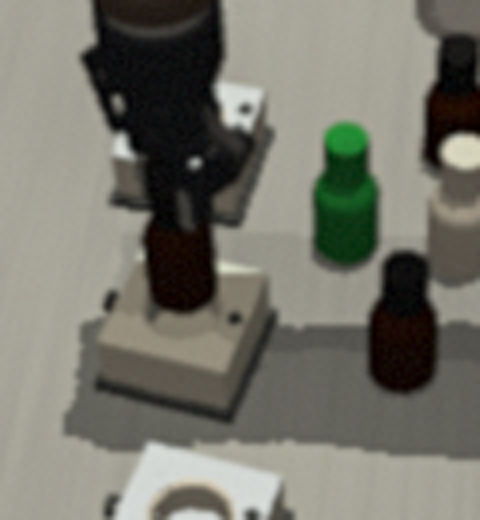

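The bottle hangs upright over the bore of the one-stud nest (side crop about (183,300)). I'll lower it in slowly.

```bash
python3 -m inch '[[[0,0,0],[0,0.0005,0.006],0.2],[[0,0,0],[0,0.0005,0.012],0.2],[[0,0,0],[0,0.0005,0.017],0.2],[[0,0,0],[0,0.0005,0.021],0.2],[[0,0,0],[0,0.0005,0.024],0.2],[[0,0,0],[0,0.0005,0.026],0.2],[[0,0,0],[0,0.0005,0.026],0.2]]';python3 plan.py .6336 .0224 .104 50
```

```text
t: 11.5
tool_pos: [0.634, 0.0221, 0.1214]
tcp_rot: [0.906, 0.423, -0.0, -0.0]
contact_force: [0.5, 0.7, -1.0]
gripper_width: 0.356
gripper_force: 59.9
t 11.5 q6 2.3 pos [0.634  0.0221 0.1214] yaw 50.0 F [ 0.54  0.72 -0.97] w 0.356 gf 59.9
 shift [-0.     -0.0005  0.0174]  turn [-0.002  0.002  0.001]
```

```bash
python3 -m inch '[[[0,0,0],[0,0,0.003],0.2],[[0,0,0],[0,0,0.006],0.2],[[0,0,0],[0,0,0.009],0.2],[[0,0,0],[0,0,0.011],0.2],[[0,0,0],[0,0,0.011],0.2]]'; python3 -m inch '[[[0,0,0],[0,0,0.0015],0.2],[[0,0,0],[0,0,0.003],0.2],[[0,0,0],[0,0,0.003],0.2]]';python3 plan.py .6336 .0224 .104 50
```

```text
t: 12.0
tool_pos: [0.6334, 0.0225, 0.1104]
tcp_rot: [0.906, 0.423, -0.001, -0.001]
contact_force: [-2.3, 2.0, -3.0]
gripper_width: 0.355
gripper_force: 60.0
t: 12.3
tool_pos: [0.6336, 0.0224, 0.1075]
tcp_rot: [0.906, 0.423, -0.0, -0.0]
contact_force: [-3.5, 2.4, -1.1]
gripper_width: 0.358
gripper_force: 60.2
t 12.3 q6 2.3 pos [0.6336 0.0224 0.1075] yaw 50.02 F [-3.51  2.38 -1.06] w 0.358 gf 60.2
 shift [ 0.     -0.      0.0035]  turn [-0.009  0.003  0.002]
```

```bash
python3 -m inch '[[[0,0,0],[0,0,0.0015],0.2],[[0,0,0],[0,0,0.003],0.2],[[0,0,0],[0,0,0.003],0.2]]'; python3 -m inch '[[[0,0,0],[0,0,0.001],0.2],[[0,0,0],[0,0,0.002],0.2],[[0,0,0],[0,0,0.002],0.2]]';python3 plan.py .6336 .0224 .104 50
```

```text
t: 12.6
tool_pos: [0.6337, 0.0223, 0.1046]
tcp_rot: [0.906, 0.423, -0.0, -0.0]
contact_force: [-4.4, 2.7, 1.3]
gripper_width: 0.353
gripper_force: 60.3
t: 12.9
tool_pos: [0.6339, 0.0224, 0.1043]
tcp_rot: [0.906, 0.423, 0.0, -0.0]
contact_force: [-8.0, 2.8, 9.6]
gripper_width: 0.358
gripper_force: 61.4
t 12.9 q6 2.3 pos [0.6339 0.0224 0.1043] yaw 50.01 F [-7.98  2.78  9.63] w 0.358 gf 61.4
 shift [-0.0002 -0.0002  0.0003]  turn [ 0.001 -0.007  0.002]
```

```bash
python3 -m inch '[[[0,0,0],[0,0,0.001],0.2],[[0,0,0],[0,0,0.0015],0.2],[[0,0,0],[0,0,0.0015],0.2]]'; python3 - <<'E'
from h import *
from rig import *
for n in("side",):
    d=get_image(n); p=proj(d,(.6336,.0224,.05)); print(p)
    x,y=int(p[0]),int(p[1])
    cv2.imwrite("pics/n1.png",cv2.resize(d["color"][y-75:y+45,x-60:x+60],None,fx=5,fy=5,interpolation=cv2.INTER_CUBIC)[...,::-1])
E
```

```text
t: 13.2
tool_pos: [0.6341, 0.0225, 0.1041]
tcp_rot: [0.906, 0.423, 0.001, 0.0]
contact_force: [-9.6, 2.7, 17.8]
gripper_width: 0.356
gripper_force: 62.3
[290.3586028  205.86404904]
```

View pics/n1.png

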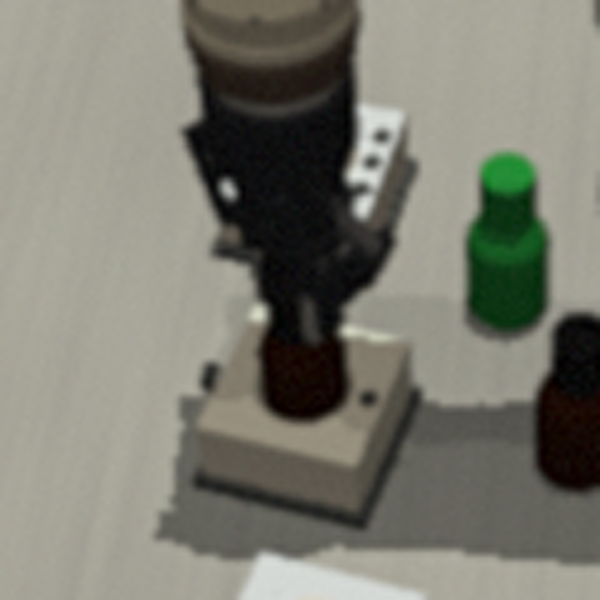

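The side crop shows the bottle seated in the one-stud nest at (305,390) and upright. The stop is rigid (0.2 mm for 8 N) at TCP z 0.104, the expected home height. I'll release and go to R.

```bash
python3 -m inch '[[[0,0,0],[0,0,-0.002],0.2],[[0,0,0],[0,0,-0.0035],0.2],[[0,0,0],[0,0,-0.0035],0.65],[[0,0,0],[0,0,-0.0035],0.65],[[0,0,0],[0,0,-0.0035],0.65],[[0,0,0],[0,0,-0.02],0.65],[[0,0,0],[0,0,-0.045],0.65],[[0,0,0],[0,0,-0.065],0.65],[[0,0,0],[-0.03,0,-0.065],0.65],[[0,0,0],[-0.07,-0.001,-0.065],0.65],[[0,0,0],[-0.115,-0.0015,-0.065],0.65],[[0,0,0],[-0.16,-0.002,-0.065],0.65],[[0,0,0],[-0.205,-0.0025,-0.065],0.65],[[0,0,0],[-0.24,-0.003,-0.06],0.65],[[0,0,0],[-0.26,-0.0035,-0.055],0.65],[[0,0,0],[-0.2667,-0.0035,-0.05],0.65],[[0,0,0],[-0.2667,-0.0035,-0.05],0.65]]'; python3 plan.py .4595 -.1797 .083 50;python3 - <<'E'
from m import *
from rig import *
import pickle
t=get_image("top");s=get_image("side");pickle.dump((t,s),open("after1.pkl","wb"))
for n,d,b in(("t",t,(240,145,405,260)),("s",s,(255,110,375,270))):
    for c in caps(d,b): print(n,c[0].round(1),c[1],c[2],ray(d,c[0],.094).round(4),ray(d,c[0],.114).round(4))
E
```

```text
t: 14.95
tool_pos: [0.4597, -0.1804, 0.1509]
tcp_rot: [0.907, 0.422, -0.0, -0.0]
contact_force: [0.2, -0.1, -0.2]
gripper_width: 0.651
gripper_force: 0.0
t 14.95 q6 1.9 pos [ 0.4597 -0.1804  0.1509] yaw 49.92 F [ 0.2  -0.05 -0.25] w 0.651 gf 0.0
 shift [ 0.0004 -0.0006  0.0679]  turn [-0.001  0.001 -0.009]
t [367.  186.1] [352 157  37  40 268] [352 157  37  40 268] [ 0.5987 -0.1236  0.094 ] [ 0.5933 -0.1209  0.114 ]
t [309.5 170.5] [303 163  14  16 162] [300 163  19  24 343] [0.6375 0.0213 0.094 ] [0.6314 0.0212 0.114 ]
t [308.9 195.5] [288 179  41  25 200] [288 169  43  35 214] [0.5722 0.0221 0.094 ] [0.5673 0.0221 0.114 ]
t [258.6 199. ] [241 178  29  34 205] [241 178  30  34 206] [0.5616 0.1472 0.094 ] [0.5569 0.1448 0.114 ]
t [347.6 220.2] [340 209  19  19 174] [340 209  19  19 174] [ 0.5108 -0.0744  0.094 ] [ 0.5071 -0.0726  0.114 ]
t [392.3 238.6] [376 208  29  52 824] [376 208  29  52 884] [ 0.4667 -0.1831  0.094 ] [ 0.4638 -0.1794  0.114 ]
t [305.7 230.3] [299 224  15  14 157] [297 224  19  21 317] [0.4844 0.0287 0.094 ] [0.4811 0.0285 0.114 ]
s [281.8 114.4] [271 111  21  16 110] [271 111  21  18 346] [ 0.6986 -0.2978  0.094 ] [ 0.6938 -0.2742  0.114 ]
s [369.1 121.3] [361 111  14  25 238] [361 111  14  25 238] [ 0.4337 -0.2856  0.094 ] [ 0.4342 -0.2623  0.114 ]
s [359.3 145.9] [353 138  13  17 167] [349 138  18  35 369] [ 0.4586 -0.1778  0.094 ] [ 0.4586 -0.1567  0.114 ]
s [291.5 185.3] [273 163  40  36 300] [273 163  40  51 547] [ 0.6324 -0.0124  0.094 ] [0.6289 0.0054 0.114 ]
s [331.3 187.9] [324 178  16  19 219] [324 178  16  19 219] [ 0.5258 -0.0114  0.094 ] [0.5245 0.0064 0.114 ]
s [345.9 200.7] [340 193  13  17 177] [337 193  17  36 507] [0.4845 0.0297 0.094 ] [0.484  0.0467 0.114 ]
s [293.1 226.2] [269 208  45  27 154] [269 208  45  27 154] [0.6108 0.1232 0.094 ] [0.6077 0.1383 0.114 ]
```

```bash
python3 -m inch '[[[0,0,0],[0.0004,-0.0003,0.035],0.65],[[0,0,0],[0.0004,-0.0003,0.058],0.65],[[0,0,0],[0.0004,-0.0003,0.067],0.65],[[0,0,0],[0.0004,-0.0003,0.068],0.65],[[0,0,0],[0.0004,-0.0003,0.068],0.2],[[0,0,0],[0.0004,-0.0003,0.068],0.2],[[0,0,0],[0.0004,-0.0003,0.068],0.2],[[0,0,0],[0.0004,-0.0003,0.068],0.2],[[0,0,0],[0.0004,-0.0003,0.068],0.2]]'; python3 -m inch '[[[0,0,0],[0,0,-0.01],0.2],[[0,0,0],[0,0,-0.035],0.2],[[0,0,0],[0,0,-0.07],0.2],[[0,0,0],[0,0,-0.11],0.2],[[0,0,0],[0,0,-0.14],0.2],[[0,0,0],[0,0,-0.145],0.2],[[0,0,0],[0,0,-0.145],0.2],[[0,0,0],[0,0,-0.145],0.2]]';python3 plan.py .6072 .1889 .147 50
```

```text
t: 15.95
tool_pos: [0.4606, -0.1795, 0.0848]
tcp_rot: [0.906, 0.423, 0.001, 0.001]
contact_force: [-2.4, 1.7, 6.1]
gripper_width: 0.354
gripper_force: 59.3
t: 16.75
tool_pos: [0.4597, -0.1793, 0.2267]
tcp_rot: [0.906, 0.423, -0.001, -0.001]
contact_force: [-0.3, 0.6, -2.9]
gripper_width: 0.357
gripper_force: 60.3
t 16.75 q6 1.9 pos [ 0.4597 -0.1793  0.2267] yaw 50.0 F [-0.31  0.56 -2.94] w 0.357 gf 60.3
 shift [ 0.377  -0.1235  0.0797]  turn [-0.014  0.005  0.   ]
```

```bash
python3 -m inch '[[[0,0,0],[0.02,-0.0066,0],0.2],[[0,0,0],[0.05,-0.0164,0],0.2],[[0,0,0],[0.09,-0.0295,0],0.2],[[0,0,0],[0.13,-0.0426,0],0.2],[[0,0,0],[0.17,-0.0557,0],0.2],[[0,0,0],[0.21,-0.0688,0],0.2],[[0,0,0],[0.25,-0.0819,0],0.2],[[0,0,0],[0.29,-0.095,0],0.2],[[0,0,0],[0.325,-0.1065,0],0.2],[[0,0,0],[0.35,-0.1147,0],0.2],[[0,0,0],[0.37,-0.121,0.02],0.2],[[0,0,0],[0.377,-0.1235,0.045],0.2],[[0,0,0],[0.377,-0.1235,0.065],0.2],[[0,0,0],[0.377,-0.1235,0.078],0.2],[[0,0,0],[0.377,-0.1235,0.08],0.2],[[0,0,0],[0.377,-0.1235,0.08],0.2]]';python3 plan.py .6072 .1889 .120 50
```

```text
t: 18.35
tool_pos: [0.6074, 0.1884, 0.148]
tcp_rot: [0.906, 0.423, -0.0, -0.0]
contact_force: [-0.7, -0.2, -3.1]
gripper_width: 0.355
gripper_force: 60.0
t 18.35 q6 2.57 pos [0.6074 0.1884 0.148 ] yaw 49.99 F [-0.72 -0.15 -3.13] w 0.355 gf 60.0
 shift [ 0.0002 -0.0005  0.028 ]  turn [-0.003  0.006 -0.002]
```

```bash
python3 -m inch '[[[0,0,0],[0.0003,-0.0005,0.006],0.2],[[0,0,0],[0.0003,-0.0005,0.012],0.2],[[0,0,0],[0.0003,-0.0005,0.017],0.2],[[0,0,0],[0.0003,-0.0005,0.022],0.2],[[0,0,0],[0.0003,-0.0005,0.027],0.2],[[0,0,0],[0.0003,-0.0005,0.027],0.2]]';python3 -m inch '[[[0,0,0],[0,0,0.003],0.2],[[0,0,0],[0,0,0.006],0.2],[[0,0,0],[0,0,0.009],0.2],[[0,0,0],[0,0,0.009],0.2]]';python3 plan.py .6072 .1889 .1044 50
```

```text
t: 18.95
tool_pos: [0.6074, 0.1891, 0.1204]
tcp_rot: [0.906, 0.423, -0.0, 0.0]
contact_force: [0.3, -0.4, -3.3]
gripper_width: 0.353
gripper_force: 60.0
t: 19.35
tool_pos: [0.6074, 0.1892, 0.112]
tcp_rot: [0.906, 0.423, -0.0, 0.0]
contact_force: [0.2, -0.2, -2.7]
gripper_width: 0.355
gripper_force: 60.2
t 19.35 q6 2.57 pos [0.6074 0.1892 0.112 ] yaw 50.0 F [ 0.19 -0.18 -2.69] w 0.355 gf 60.2
 shift [-0.0004  0.      0.0076]  turn [0.    0.002 0.   ]
```

```bash
for i in 1; do python3 -m inch '[[[0,0,0],[0,0,0.0015],0.2],[[0,0,0],[0,0,0.003],0.2],[[0,0,0],[0,0,0.003],0.2]]'; done; python3 -m inch '[[[0,0,0],[0,0,0.0015],0.2],[[0,0,0],[0,0,0.003],0.2],[[0,0,0],[0,0,0.003],0.2]]'; python3 -m inch '[[[0,0,0],[0,0,0.001],0.2],[[0,0,0],[0,0,0.002],0.2],[[0,0,0],[0,0,0.002],0.2]]'
```

```text
t: 19.65
tool_pos: [0.6075, 0.1893, 0.1091]
tcp_rot: [0.906, 0.423, -0.0, 0.0]
contact_force: [-0.3, -0.6, -1.1]
gripper_width: 0.356
gripper_force: 60.4
t: 19.95
tool_pos: [0.6075, 0.1892, 0.1059]
tcp_rot: [0.906, 0.423, -0.0, 0.0]
contact_force: [0.3, -0.3, -2.0]
gripper_width: 0.358
gripper_force: 60.4
t: 20.25
tool_pos: [0.6076, 0.1894, 0.1048]
tcp_rot: [0.906, 0.423, 0.0, -0.0]
contact_force: [-2.7, 0.0, 3.8]
gripper_width: 0.357
gripper_force: 61.0
```

```bash
python3 -m inch '[[[0,0,0],[0,0,0.001],0.2],[[0,0,0],[0,0,0.002],0.2],[[0,0,0],[0,0,0.003],0.2],[[0,0,0],[0,0,0.003],0.2]]'; python3 plan.py .6072 .1889 .1044 50
```

```text
t: 20.65
tool_pos: [0.608, 0.1898, 0.1043]
tcp_rot: [0.906, 0.423, 0.002, -0.0]
contact_force: [-7.1, -1.1, 18.6]
gripper_width: 0.355
gripper_force: 62.6
t 20.65 q6 2.57 pos [0.608  0.1898 0.1043] yaw 50.02 F [-7.07 -1.13 18.57] w 0.355 gf 62.6
 shift [-0.0012 -0.     -0.0001]  turn [ 0.01  -0.023  0.003]
```

Rigid stop again at 18.6 N and the home height, so the filled bottle is home. I'll release and fetch M.

```bash
python3 -m inch '[[[0,0,0],[0,0,-0.002],0.2],[[0,0,0],[0,0,-0.0035],0.2],[[0,0,0],[0,0,-0.0035],0.65],[[0,0,0],[0,0,-0.0035],0.65],[[0,0,0],[0,0,-0.0035],0.65],[[0,0,0],[0,0,-0.02],0.65],[[0,0,0],[0,0,-0.045],0.65],[[0,0,0],[0,0,-0.065],0.65],[[0,0,0],[-0.03,0.001,-0.065],0.65],[[0,0,0],[-0.07,0.003,-0.065],0.65],[[0,0,0],[-0.115,0.005,-0.065],0.65],[[0,0,0],[-0.155,0.007,-0.06],0.65],[[0,0,0],[-0.185,0.009,-0.055],0.65],[[0,0,0],[-0.2,0.0097,-0.05],0.65],[[0,0,0],[-0.2006,0.0097,-0.05],0.65],[[0,0,0],[-0.2006,0.0097,-0.05],0.65]]'; python3 plan.py .4857 .029 .083 50
```

```text
t: 22.25
tool_pos: [0.4864, 0.0295, 0.1515]
tcp_rot: [0.906, 0.422, 0.0, 0.0]
contact_force: [0.4, -0.6, 0.9]
gripper_width: 0.647
gripper_force: 0.0
t 22.25 q6 2.33 pos [0.4864 0.0295 0.1515] yaw 49.97 F [ 0.37 -0.56  0.88] w 0.647 gf 0.0
 shift [-0.0008 -0.0002  0.0685]  turn [ 0.003 -0.005 -0.004]
```

```bash
python3 -m inch '[[[0,0,0],[-0.0008,-0.0002,0.035],0.65],[[0,0,0],[-0.0008,-0.0002,0.058],0.65],[[0,0,0],[-0.0008,-0.0002,0.067],0.65],[[0,0,0],[-0.0008,-0.0002,0.0685],0.65],[[0,0,0],[-0.0008,-0.0002,0.0685],0.2],[[0,0,0],[-0.0008,-0.0002,0.0685],0.2],[[0,0,0],[-0.0008,-0.0002,0.0685],0.2],[[0,0,0],[-0.0008,-0.0002,0.0685],0.2],[[0,0,0],[-0.0008,-0.0002,0.0685],0.2]]'; python3 -m inch '[[[0,0,0],[0,0,-0.01],0.2],[[0,0,0],[0,0,-0.035],0.2],[[0,0,0],[0,0,-0.07],0.2],[[0,0,0],[0,0,-0.11],0.2],[[0,0,0],[0,0,-0.14],0.2],[[0,0,0],[0,0,-0.145],0.2],[[0,0,0],[0,0,-0.145],0.2],[[0,0,0],[0,0,-0.145],0.2]]';python3 plan.py .652 -.1516 .147 50
```

```text
t: 23.15
tool_pos: [0.4861, 0.0292, 0.0843]
tcp_rot: [0.906, 0.423, 0.001, 0.0]
contact_force: [-1.3, 1.9, 5.7]
gripper_width: 0.358
gripper_force: 59.4
t: 23.95
tool_pos: [0.4848, 0.0288, 0.2257]
tcp_rot: [0.906, 0.423, -0.001, -0.001]
contact_force: [-0.4, -0.2, -7.1]
gripper_width: 0.357
gripper_force: 61.0
t 23.95 q6 2.33 pos [0.4848 0.0288 0.2257] yaw 50.0 F [-0.41 -0.23 -7.14] w 0.357 gf 61.0
 shift [-0.0306  0.2442  0.0783]  turn [-0.015  0.015  0.   ]
```

```bash
python3 -m inch '[[[0,0,0],[-0.002,0.015,0],0.2],[[0,0,0],[-0.005,0.04,0],0.2],[[0,0,0],[-0.01,0.08,0],0.2],[[0,0,0],[-0.015,0.12,0],0.2],[[0,0,0],[-0.02,0.16,0],0.2],[[0,0,0],[-0.025,0.2,0],0.2],[[0,0,0],[-0.028,0.225,0],0.2],[[0,0,0],[-0.03,0.24,0.015],0.2],[[0,0,0],[-0.0306,0.2442,0.04],0.2],[[0,0,0],[-0.0306,0.2442,0.06],0.2],[[0,0,0],[-0.0306,0.2442,0.075],0.2],[[0,0,0],[-0.0306,0.2442,0.078],0.2],[[0,0,0],[-0.0306,0.2442,0.078],0.2],[[0,0,0],[-0.0306,0.2442,0.078],0.2]]';python3 plan.py .652 -.1516 .120 50
```

```text
t: 25.35
tool_pos: [0.6529, -0.1514, 0.1503]
tcp_rot: [0.906, 0.423, 0.0, 0.0]
contact_force: [-0.8, -0.2, -6.1]
gripper_width: 0.359
gripper_force: 61.3
t 25.35 q6 2.04 pos [ 0.6529 -0.1514  0.1503] yaw 50.02 F [-0.76 -0.16 -6.11] w 0.359 gf 61.3
 shift [-0.0007 -0.0006  0.0303]  turn [ 0.004 -0.002  0.002]
```

```bash
python3 -m inch '[[[0,0,0],[-0.0007,-0.0006,0.006],0.2],[[0,0,0],[-0.0007,-0.0006,0.012],0.2],[[0,0,0],[-0.0007,-0.0006,0.018],0.2],[[0,0,0],[-0.0007,-0.0006,0.024],0.2],[[0,0,0],[-0.0007,-0.0006,0.03],0.2],[[0,0,0],[-0.0007,-0.0006,0.03],0.2]]';python3 -m inch '[[[0,0,0],[0,0,0.003],0.2],[[0,0,0],[0,0,0.006],0.2],[[0,0,0],[0,0,0.009],0.2],[[0,0,0],[0,0,0.009],0.2]]';python3 plan.py .652 -.1516 .1044 50
```

```text
t: 25.95
tool_pos: [0.6516, -0.1515, 0.1185]
tcp_rot: [0.906, 0.423, -0.0, -0.0]
contact_force: [0.3, -0.4, -7.4]
gripper_width: 0.357
gripper_force: 61.5
t: 26.35
tool_pos: [0.6518, -0.1514, 0.1104]
tcp_rot: [0.906, 0.423, 0.0, -0.0]
contact_force: [0.7, 3.1, -5.7]
gripper_width: 0.358
gripper_force: 61.8
t 26.35 q6 2.04 pos [ 0.6518 -0.1514  0.1104] yaw 50.01 F [ 0.66  3.14 -5.73] w 0.358 gf 61.8
 shift [-0.      0.0002  0.006 ]  turn [-0.003 -0.002  0.002]
```

```bash
python3 -m inch '[[[0,0,0],[0,0,0.0015],0.2],[[0,0,0],[0,0,0.003],0.2],[[0,0,0],[0,0,0.0045],0.2],[[0,0,0],[0,0,0.0045],0.2]]'; python3 -m inch '[[[0,0,0],[0,0,0.0015],0.2],[[0,0,0],[0,0,0.003],0.2],[[0,0,0],[0,0,0.003],0.2]]'; python3 -m inch '[[[0,0,0],[0,0,0.001],0.2],[[0,0,0],[0,0,0.002],0.2],[[0,0,0],[0,0,0.002],0.2]]'
```

```text
t: 26.75
tool_pos: [0.6519, -0.1516, 0.106]
tcp_rot: [0.906, 0.423, -0.0, -0.0]
contact_force: [0.3, 1.8, -3.3]
gripper_width: 0.355
gripper_force: 62.2
t: 27.05
tool_pos: [0.652, -0.1516, 0.1041]
tcp_rot: [0.906, 0.423, 0.0, 0.0]
contact_force: [-3.4, 2.7, 4.0]
gripper_width: 0.354
gripper_force: 63.0
t: 27.35
tool_pos: [0.6521, -0.1515, 0.1038]
tcp_rot: [0.906, 0.423, 0.001, 0.001]
contact_force: [-6.8, 4.7, 13.2]
gripper_width: 0.358
gripper_force: 64.0
```

The solid bottle is home, with a rigid stop at 0.104. I'll release, retreat and check.

```bash
python3 -m inch '[[[0,0,0],[0,0,-0.0015],0.2],[[0,0,0],[0,0,-0.0025],0.2],[[0,0,0],[0,0,-0.0025],0.65],[[0,0,0],[0,0,-0.0025],0.65],[[0,0,0],[0,0,-0.0025],0.65],[[0,0,0],[0,0,-0.02],0.65],[[0,0,0],[0,0,-0.05],0.65],[[0,0,0],[0,0,-0.09],0.65],[[0,0,0],[-0.03,-0.009,-0.11],0.65],[[0,0,0],[-0.07,-0.02,-0.11],0.65],[[0,0,0],[-0.12,-0.035,-0.11],0.65],[[0,0,0],[-0.17,-0.05,-0.11],0.65],[[0,0,0],[-0.22,-0.064,-0.11],0.65],[[0,0,0],[-0.27,-0.079,-0.11],0.65],[[0,0,0],[-0.31,-0.09,-0.11],0.65],[[0,0,0],[-0.34,-0.1,-0.11],0.65],[[0,0,0],[-0.34,-0.1,-0.11],0.65],[[0,0,0],[-0.34,-0.1,-0.11],0.65]]'; python3 - <<'E'
from m import *
from rig import *
t=get_image("top");s=get_image("side")
a=cv2.resize(t["color"][120:280,215:415],None,fx=2,fy=2); b=cv2.resize(s["color"][100:300,230:390],None,fx=2,fy=2)
c=np.zeros((400,720,3),np.uint8); c[:320,:400]=a; c[:,400:]=b
cv2.imwrite("pics/end.png",cv2.convertScaleAbs(c,alpha=1.6)[...,::-1])
for n,d,bx in(("t",t,(240,145,385,200)),("s",s,(265,100,322,250))):
    for q in caps(d,bx): 
        if q[1][4]<260:print(n,q[0].round(1),q[1],q[2],ray(d,q[0],.114).round(4))
for P in((.6336,.0224),(.6072,.1889),(.652,-.1516)): 
    print([ (proj(t,(*P,z)).round(1),proj(s,(*P,z)).round(1)) for z in(.132,.098)])
E
```

```text
t: 29.15
tool_pos: [0.3564, -0.3484, 0.2116]
tcp_rot: [0.907, 0.422, 0.0, 0.0]
contact_force: [-0.3, -0.5, 0.1]
gripper_width: 0.649
gripper_force: 0.0
t [378.5 164.6] [372 157  13  16 164] [366 157  19  24 344] [ 0.6492 -0.1503  0.114 ]
t [365.4 185.9] [352 158  33  39 229] [352 158  33  39 229] [ 0.5936 -0.1169  0.114 ]
t [309.5 170.4] [303 163  14  15 160] [300 163  19  24 343] [0.6317 0.0213 0.114 ]
t [244.  179.8] [241 172   8  16 104] [241 172  14  24 258] [0.6051 0.1827 0.114 ]
s [290.6 144.1] [286 137  11  15 142] [285 137  15  30 358] [ 0.6512 -0.1494  0.114 ]
[(array([309.1, 167.4]), array([288.4, 185.5])), (array([309.1, 171.5]), array([289.2, 194.2]))]
[(array([240.5, 176.9]), array([290.2, 238.6])), (array([242.5, 180.7]), array([291.1, 246.9]))]
[(array([380.1, 161.2]), array([290. , 138.8])), (array([378. , 165.5]), array([290.8, 147.6]))]
```

View pics/end.png

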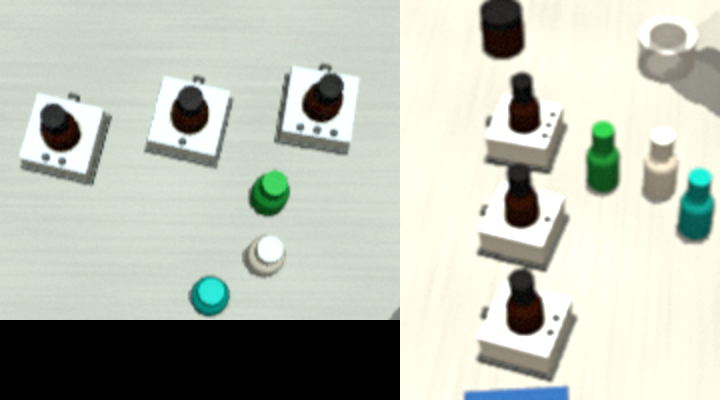

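The final picture shows all three bottles upright and equally deep in the nests, at about (58,125), (190,108) and (325,95) in the top half. The look-alikes and bystanders have not moved. Handing in.

```bash
python3 -c "
from rig import *
print(hand_in())"
```

```text
the job is handed in; nothing more can be done
None
```

I weighed all three bottles, pressed the empty one home in nest 1, the filled one in nest 2 and the solid one in nest 3, and handed the job in at about 29 s; no verdict came back.

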